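# Stand the finds brush in the tool pot

## Task

The cleaning brush (round bristle head) leans on the grey tool rest beside a leaf trowel with the same handle. Stand the brush in the open white pot, bristles up: lower it well down into the pot before letting go, and leave it standing there with the pot upright. Leave the trowel in its place on the rest.

Things in the scene. Friction and masses are not known exactly. Their poses are not given: they have to be found in the camera images.
- brush_mid (a point): The brush at its centre, half-way along its axis: 240 mm long, 40 to 85 g. Round wooden handle, 18 mm thick in its lowest 70 mm (rounded butt), then 14 mm thick up to 178 mm; metal ferrule; round bristle head 31 mm thick at the top. z axis: from butt to bristles. It starts on the tool rest, leaning 40 degrees from vertical, top away from the robot, centre 104 mm above the table.
- brush_butt (a point): The rounded end of the brush's handle, on its axis, 120 mm from the centre; same axes. On the rest it stands on a low ledge, and a notched bar with 16 mm prongs carries the handle 165 mm from the butt; between them the handle is free all round, so it can be gripped at its centre from above, and it lifts straight up.
- pot: Open round white ceramic pot standing loose on the table, to the robot's right of the tool rest. 64 mm outside diameter, 96 mm tall, straight walls 5 mm thick: a mouth 54 mm wide, 90 mm deep, floor 6 mm thick, about 0.6 kg. Origin at the centre of its underside, z up.
- trowel_mid (a point): The leaf trowel at its centre: 240 mm long, same wooden handle as the brush, but a flat steel blade 36 mm wide at the top. It leans parallel to the brush in the other notch of the rest, 110 mm to the left or right of it. z axis: from butt to blade.
Mind the look-alikes: they are no part of the job. Leave any orange or red look-alike of the part that bears brush_mid alone.

How it is judged:
On the way:
1. the brush is held with its butt inside the pot, at least 20 mm below the rim (horizontal distance between brush_butt and pot below 0.03 m and z of brush_butt in the frame of pot below 0.076 m and contact force between the fingers and brush above 0.5 N), for 0.1 s.
At the end, for the whole second after the job is handed in: The brush stands at rest in the pot, bristles up, leaning no more than 31 degrees (resting against the rim is fine), its butt within 24 mm of the pot's inner floor; the pot stands upright (within 7 degrees) on the table; the trowel is within 30 mm of where it was on the rest (horizontal distance between brush_butt and pot below 0.03 m and z of brush_butt in the frame of pot below 0.03 m and angle between brush_mid's own z axis and vertical below 0.55 rad and linear speed of brush below 0.05 m/s and angle between pot's own z axis and vertical below 0.12 rad and height (world z) of pot below 0.015 m and distance of trowel_mid from where it was at the start of the episode below 0.03 m); the robot touches nothing.
It fails at once if the trowel is knocked or taken from its place (more than 50 mm) (distance of trowel_mid from where it was at the start of the episode above 0.05 m).
It fails at once if the pot is tipped over (more than 30 degrees) (angle between pot's own z axis and vertical above 0.52 rad).
It also fails if it takes over 40 s, if anything falls off the work surface, if the arm or the gripper's body presses on something with over 40 N, if the wrist force passes 120 N, or if a joint passes its speed limit or range.

## Robot

A 7-joint arm with a two-finger parallel gripper is mounted at the origin on the work surface. World frame = base frame: x ahead of the robot, y to its left, z up, the work surface at z = 0. Lengths are in m, angles in rad, forces in N, time in s.
With the tool pointing down it reaches from about 0.425 to 0.875 m from the base axis. Payload 4.7 kg.
Tool frame: the origin (TCP) lies where the fingers leave the gripper's body, on its centre line; the fingertips stand 70 mm ahead of it and the grasp point (between the pads) lies 51 mm ahead of it; z points along the fingers, y is the line along which they close (so a half turn about z gives the same grasp; the last joint's range is limited). The gripper opens to 87 mm and grips with 3 to 60 N. Pads are 19 mm wide; open, the fingers measure 117 mm over their backs; the gripper's body (75 mm by 190 mm) begins 51 mm behind the grasp point.
Start: joints at [-1.135, 0.321, -0.07, 1.45, 0.023, 1.371, -0.057], TCP at [0.266, 0.593, 0.292] pointing down, gripper open.
Joint ranges: [-2.86, 2.86], [-0.3, 2.09], [-1.38, 1.24], [0.06, 2.45], [-1.56, 4.7], [0.09, 2.05], [-2.69, 2.69]. Speed limits (rad/s): [2.57, 2.57, 3.14, 3.14, 3.14, 3.14, 3.14].

## Interface

Orientations are given as a rotation vector (axis times angle).
In Python, from bench import ctrl gives the robot as it stands.
- The arm moves only by the tool play_rows, never from a script. Its argument "increments" is a list that holds one entry, the list of rows, each a list of 7 numbers: the shift along the tool's x, y, z as a fraction of full scale, then the turn, a rotation vector about the tool's x, y, z as a fraction of full scale, then the gripper command: -1 is shut, 1 is fully open, values between are in proportion. A call has 1 to 8 rows; each row is the pose to reach, as a shift and turn from the pose commanded when the call began, along the tool's axes at that moment; what a row does not reach only later rows make up. Full scale, the value 1, is 0.1 m for a shift and 90 degrees for a turn. A row lasts 1/10 s, in which the tool goes at most 50 mm and 8.59 degrees, less where a joint would pass 70% of its speed; a pose out of reach is approached as far as the arm can. A call with a number of a shift or a turn outside -1 to 1 is refused whole. A call with a gripper value outside its range is refused whole. The fingers move at their own pace and stop on an object; "squeeze" is the grip in N (left out, the last holds). Time passes only in rows, so rows that repeat a pose let the fingers close. It gives the time, the measured TCP pose, the force, the opening and the grip force at its end, in the units of the state.
- ctrl.get_state(): the state, without advancing time (a new reading comes with each control period).
- ctrl.get_image(name): name is "scene" or "top"; returns the picture (480x640x3 uint8, red, green, blue); there is no depth.
- ctrl.get_calibration(name): a dict with "vertical_fov" (degrees; the focal length in pixels is half the picture's height over the tangent of half this angle, whatever the lens; pixels are square), "cx", "cy" (the principal point, pixels), "R" (3x3) and "t" (3): a world point X has camera coordinates R X + t. Camera axes: x right, y down, z forward; pixel columns grow to the right and rows downward; lengths in m; the calibration is good to about 2 mm. A picture is of the moment at which its call begins. get_calibration takes no time and is no camera call.
- ctrl.close_job(): hands the job in; it is judged then, once.
The state is a dict: "time": time; "joint_positions": joint angles; "qd": joint speeds; "joint_torque": joint torques, N m; "position": TCP position; "tool_rot": TCP orientation; "ft_force": force on the tool from outside, world axes, zero at the start; "torque": the same for the moment, N m; "grip_width": opening from 0.0 (shut) to 1.0 (fully open); "grip_force": force on a finger pad.
Only numpy, scipy, OpenCV 4.12 (cv2) and the standard library are available. Lean on these libraries where they do the work, as an engineer would, in place of code of your own. Each camera call takes 0.05 s, during which the arm holds its last target. There are 200 camera calls.

## Working session

There is one attempt and no reset: what is moved stays moved. The work goes in short steps, Python scripts to look and compute and a tool call to move; the robot and the scene stay as the last step left them, time stands still between calls to the robot, and variables do not carry over. Pictures are saved under pics/ and viewed, at most 10 in all, crops included, and the job is handed in when it is done.

Besides the shell and the picture viewer there is one more tool, called after ">>>" as name(argument=value, ...), one argument or row to a line, values as JSON. play_rows: Moves the arm, as the interface text tells. Shift numbers are shares of 0.1 m and turn numbers shares of 90 degrees, none past 1 either way. Its arguments: {"type":"object","properties":{"increments":{"type":"array"},"squeeze":{"type":"number"}},"required":["increments"]}

```bash
mkdir -p pics; python3 - <<'E'
from bench import ctrl
import cv2
for n in("scene","top"):
    cv2.imwrite(f"pics/{n}0.png",ctrl.get_image(n)[:,:,::-1]); print(n,ctrl.get_calibration(n))
print(ctrl.get_state())
E
```

```text
scene {'vertical_fov': 55.391176335285444, 'cx': 322.5039887952707, 'cy': 245.72844969576755, 'R': array([[ 0.51589833,  0.8565607 ,  0.01235648],
       [ 0.71680317, -0.42373545, -0.55375218],
       [-0.46908648,  0.29453698, -0.83258984]]), 't': array([-0.28514801, -0.33185682,  1.25669395])}
top {'vertical_fov': 52.68246418761858, 'cx': 314.4995157633447, 'cy': 235.0773563185448, 'R': array([[ 0.02595491, -0.99962757, -0.00843027],
       [-0.986929  , -0.02428162, -0.15931591],
       [ 0.15905187,  0.01245511, -0.98719166]]), 't': array([-0.01680205,  0.54778885,  1.1748927 ])}
{'time': 0.1, 'joint_positions': array([-1.13489679,  0.32171649, -0.07006554,  1.45154674,  0.02258742,
        1.37081836, -0.05689793]), 'qd': array([ 0.00086988, -0.0024386 , -0.00083929, -0.00328139,  0.0005443 ,
        0.00029436,  0.00211564]), 'joint_torque': array([-7.83197502e-04, -4.92570877e+01, -4.06150203e-01, -3.13398206e+01,
       -6.40910701e-02,  3.94897966e-02,  9.58423152e-05]), 'position': array([0.26600183, 0.59266196, 0.29129482]), 'tool_rot': array([-6.57589809e-01, -3.07172249e+00,  2.64055307e-03]), 'ft_force': array([-0.18835684, -0.04961881, -0.03596352]), 'torque': array([ 0.01415194,  0.06020977, -0.02970621]), 'grip_force': 0.0, 'grip_width': 1.0016123895910831}
```

View pics/scene0.png

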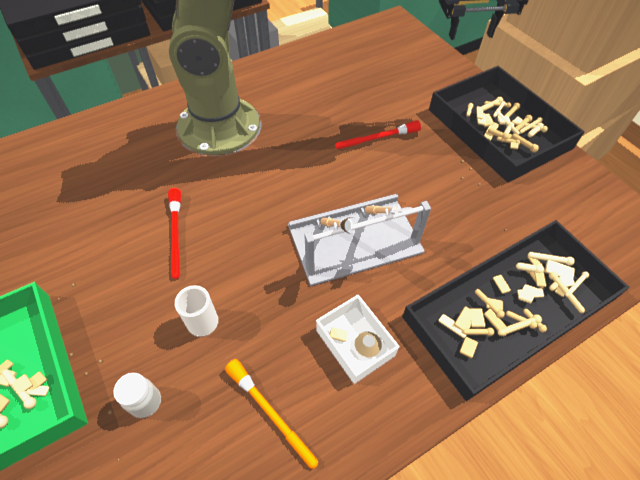

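View pics/top0.png

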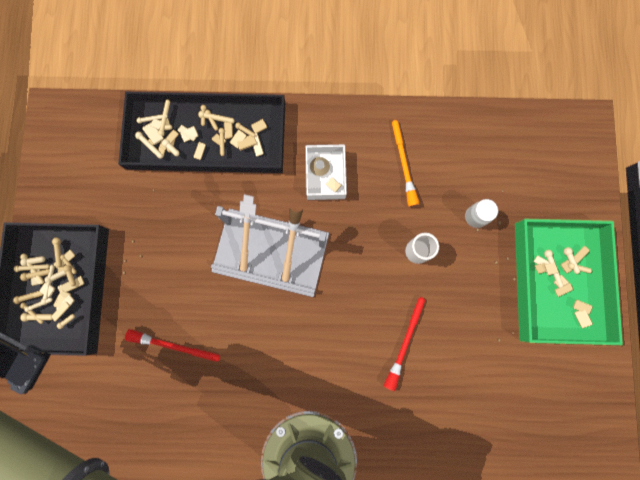

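The scene picture shows the rest, with the brush's bristles at (347,226), and the open pot at (197,310). In the top picture the brush runs from (287,280) to (295,215), the trowel is on its left at x≈245, and the open pot is at (422,248). The pot at (483,213) is closed. Next I'll zoom in on both.

```bash
python3 - <<'E'
import cv2,numpy as np
a=cv2.imread("pics/top0.png")[190:300,205:345]; b=cv2.imread("pics/top0.png")[225:275,395:450]; c=cv2.imread("pics/scene0.png")[190:290,285:435]
d=cv2.imread("pics/scene0.png")[280:340,165:225]
cv2.imwrite("pics/z1.png",cv2.resize(a,None,fx=5,fy=5,interpolation=cv2.INTER_CUBIC))
B=cv2.resize(b,(440,400));D=cv2.resize(d,(360,360));im=np.zeros((400,800,3),np.uint8);im[:400,:440]=B;im[:360,440:]=D
cv2.imwrite("pics/z2.png",im)
E
```

```text
(no output)
```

View pics/z1.png

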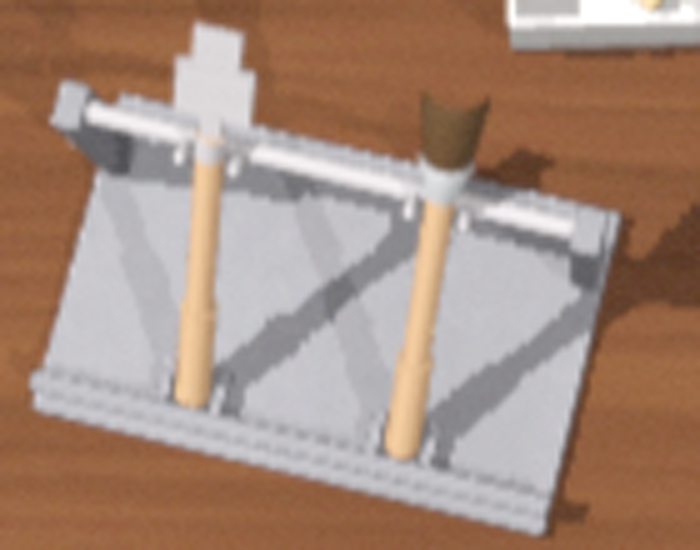

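View pics/z2.png

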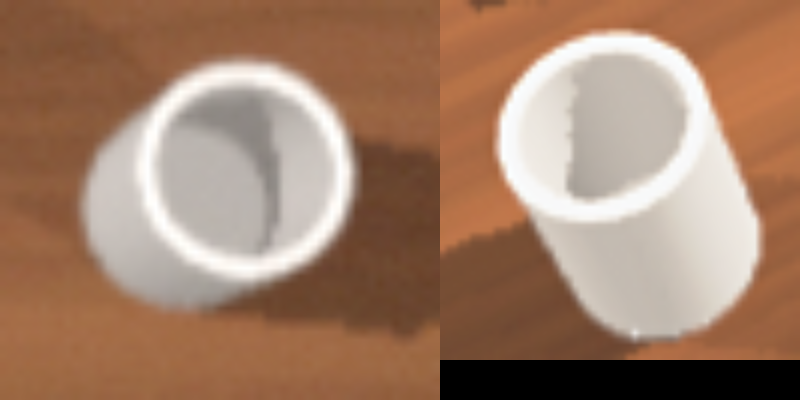

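The zooms show the brush's butt end at (402,458), the step at (415,360) and the ferrule edge at (438,200) in the z1 crop. The pot's rim centre is at (247,170) in the top half and (603,126) in the scene half of z2. From these I'll work out positions.

```bash
cat >h.py <<'E'
import numpy as np
from bench import ctrl
from scipy.optimize import least_squares
from scipy.spatial.transform import Rotation as Ro
def cal(n):
    c=ctrl.get_calibration(n); return c,240/np.tan(np.radians(c["vertical_fov"]/2))
def proj(n,X):
    c,f=cal(n); p=c["R"]@np.array(X)+c["t"]; return np.array([c["cx"]+f*p[0]/p[2],c["cy"]+f*p[1]/p[2]])
def ray(n,u,v,z):
    c,f=cal(n); d=c["R"].T@[(u-c["cx"])/f,(v-c["cy"])/f,1]; o=-c["R"].T@c["t"]; return o+d*(z-o[2])/d[2]
E
python3 - <<'E'
from h import *
print("pot",ray("top",395+247/8-.4,225+170/8-.4,.096),ray("scene",165+163/6-.4,280+126/6-.4,.096))
def fit(obs):
    L=np.radians(40)
    ax=lambda q,s:[q[0]+(s-.12)*np.sin(L)*np.cos(q[2]),q[1]+(s-.12)*np.sin(L)*np.sin(q[2]),.104+(s-.12)*np.cos(L)]
    r=least_squares(lambda q:np.concatenate([proj("top",ax(q,s))-np.array([205+u/5-.4,190+v/5-.4]) for s,u,v in obs]),[.55,.0,0])
    print(r.x,np.round(r.fun,1)); q=r.x
    print([proj("scene",ax(q,s)).round() for s in(0,.12,.178,.24)])
    return q
b=fit([(0.003,402,452),(.07,415,360),(.178,438,200)])
t=fit([(0.003,194,400),(.07,197,307),(.178,208,137)])
print("dist",np.hypot(*(b-t)[:2]))
R=Ro.from_rotvec(ctrl.get_state()["tool_rot"]); print(R.as_matrix())
E
```

```text
pot [ 0.52007181 -0.26967147  0.096     ] [ 0.5218003  -0.26757532  0.096     ]
[ 0.50788648  0.05452951 -0.201816  ] [-0.1  0.5 -0.   0.3  0.2 -0.7]
[array([322., 221.]), array([334., 222.]), array([342., 223.]), array([351., 224.])]
[ 0.53273265  0.1621795  -0.19487002] [-0.2  0.1  0.3 -0.2 -0.1  0.1]
[array([366., 209.]), array([384., 210.]), array([394., 210.]), array([407., 210.])]
dist 0.11048010084221338
[[-9.12357427e-01  4.09394122e-01 -6.15580220e-04]
 [ 4.09394575e-01  9.12356050e-01 -1.58748163e-03]
 [-8.82773114e-05 -1.70036586e-03 -9.99998550e-01]]
```

>>> play_rows(
  increments=[
    [[-0.3,-0.28,0,0,0,0,1],[-0.6,-0.56,0,0,0,0,1],[-0.85,-0.8,0,0,0,0,1]],
  ],
)

```text
time: 0.4
position: [0.3118, 0.4831, 0.2915]
tool_rot: [0.659, 3.072, -0.002]
ft_force: [0.2, 0.4, -0.0]
grip_width: 0.996
grip_force: 0.0
```

>>> play_rows(
  increments=[
    [[-0.4,-0.38,0,0,0,0,1],[-0.85,-0.8,0,0,0,0,1]],
  ],
)

```text
time: 0.6
position: [0.3494, 0.3912, 0.2918]
tool_rot: [-0.656, -3.072, 0.001]
ft_force: [1.1, 1.0, 0.3]
grip_width: 1.0
grip_force: 0.0
```

>>> play_rows(
  increments=[
    [[-0.4,-0.38,0,0,0,0,1],[-0.85,-0.8,0,0,0,0,1]],
  ],
)

```text
time: 0.8
position: [0.3879, 0.2984, 0.292]
tool_rot: [-0.657, -3.072, 0.0]
ft_force: [1.1, -0.6, 0.5]
grip_width: 1.0
grip_force: 0.0
```

>>> play_rows(
  increments=[
    [[-0.4,-0.38,0,0,0,0,1],[-0.85,-0.8,0,0,0,0,1],[-0.85,-0.8,0,0,0,0,1]],
  ],
)

```text
time: 1.1
position: [0.4341, 0.1869, 0.2922]
tool_rot: [0.669, 3.069, -0.002]
ft_force: [0.1, 0.4, 1.0]
grip_width: 0.994
grip_force: 0.0
```

```bash
cat >>h.py <<'E'
def pose(tilt,az):  # tool z tilted away along azimuth az, y horizontal to the left
    u=np.array([np.cos(az),np.sin(az),0]); z=np.sin(tilt)*u-np.array([0,0,np.cos(tilt)]); y=np.array([-u[1],u[0],0])
    return np.c_[np.cross(y,z),y,z]
def go(grasp,tilt,az):
    M=pose(np.radians(tilt),az); s=ctrl.get_state(); R=Ro.from_rotvec(s["tool_rot"])
    p=np.array(grasp)-.051*M[:,2]
    print("pos",s["position"].round(4),"t",s["time"],"f",s["ft_force"].round(1),"w",s["grip_width"],"q",s["joint_positions"].round(2))
    print("shift",(R.inv().apply(p-s["position"])/.1).round(3),"turn",((R.inv()*Ro.from_matrix(M)).as_rotvec()/(np.pi/2)).round(4))
E
python3 -c "
from h import *
go([.508,.0545,.224],20,-.2)"
```

```text
pos [0.4341 0.1869 0.2922] t 1.1 f [0.1 0.4 1. ] w 0.9938880492881484 q [-0.72 -0.07  0.24  1.88  0.02  1.33  0.66]
shift [-1.053 -0.935  0.205] turn [-0.0263 -0.2206 -0.1445]
```

>>> play_rows(
  increments=[
    [[-0.25,-0.23,0.05,-0.007,-0.055,-0.036,1],[-0.5,-0.46,0.1,-0.013,-0.11,-0.072,1],[-0.75,-0.7,0.15,-0.02,-0.165,-0.108,1],[-1,-0.935,0.2,-0.026,-0.22,-0.144,1],[-1,-0.935,0.2,-0.026,-0.22,-0.144,1],[-1,-0.935,0.2,-0.026,-0.22,-0.144,1]],
  ],
)

```text
time: 1.7
position: [0.4848, 0.066, 0.2719]
tool_rot: [0.272, 2.783, -0.045]
ft_force: [-0.5, 0.5, 0.7]
grip_width: 0.999
grip_force: 0.0
```

```bash
python3 -c "
from h import *
go([.508,.0545,.224],20,-.2)
go([.508,.0545,.106],20,-.2)"
```

```text
pos [0.4848 0.066  0.2719] t 1.7 f [-0.5  0.5  0.7] w 0.9990330961840305 q [-0.64 -0.23  0.31  2.09  0.29  0.98  0.92]
shift [-0.071 -0.067  0.026] turn [ 0.0023 -0.0019  0.0027]
pos [0.4848 0.066  0.2719] t 1.7 f [-0.5  0.5  0.7] w 0.9990330961840305 q [-0.64 -0.23  0.31  2.09  0.29  0.98  0.92]
shift [ 0.329 -0.07   1.136] turn [ 0.0023 -0.0019  0.0027]
```

>>> play_rows(
  increments=[
    [[-0.03,-0.07,0.15,0,0,0,1],[0.07,-0.07,0.4,0,0,0,1],[0.16,-0.07,0.65,0,0,0,1],[0.25,-0.07,0.9,0,0,0,1],[0.25,-0.07,0.9,0,0,0,1],[0.25,-0.07,0.9,0,0,0,1]],
  ],
)

```text
time: 2.3
position: [0.4913, 0.0592, 0.1795]
tool_rot: [0.268, 2.783, -0.046]
ft_force: [0.3, 0.1, -0.9]
grip_width: 1.0
grip_force: 0.0
```

```bash
python3 -c "
from h import *
go([.508,.0545,.105],20,-.2)
import cv2
a=ctrl.get_image('top')[170:300,195:355];b=ctrl.get_image('scene')[150:280,265:425]
cv2.imwrite('pics/g1.png',cv2.resize(cv2.hconcat([a,b])[:,:,::-1],None,fx=2.5,fy=2.5,interpolation=cv2.INTER_CUBIC))"
```

```text
pos [0.4913 0.0592 0.1795] t 2.3 f [ 0.3  0.1 -0.9] w 0.9999309060083857 q [-0.63 -0.12  0.35  2.2   0.29  0.76  0.92]
shift [ 0.092 -0.013  0.249] turn [ 0.0021 -0.0014  0.0046]
```

View pics/g1.png

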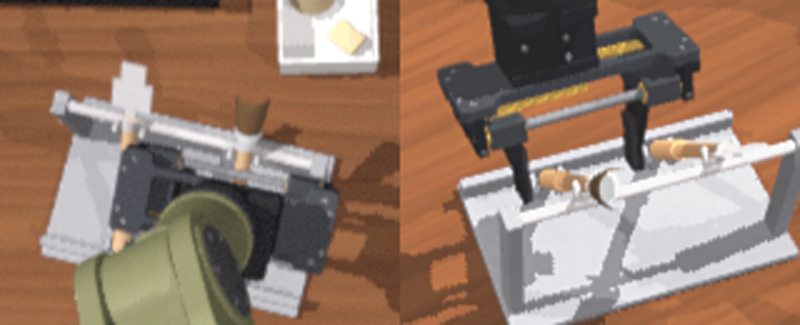

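The brush handle is between the open fingers (z1 scene half: fingers at x≈525 and 637, handle at 570) and the trowel is untouched. I'll descend the last 25 mm and grip.

>>> play_rows(
  increments=[
    [[0.03,-0.013,0.08,0,0,0,1],[0.06,-0.013,0.17,0,0,0,1],[0.09,-0.013,0.25,0,0,0,1],[0.09,-0.013,0.25,0,0,0,1],[0.09,-0.013,0.25,0,0,0,1]],
  ],
  squeeze=20,
)

```text
time: 2.9
position: [0.4906, 0.057, 0.1521]
tool_rot: [0.27, 2.783, -0.046]
ft_force: [0.2, 0.7, -0.4]
grip_width: 1.0
grip_force: 0.0
```

>>> play_rows(
  increments=[
    [[0,0,0,0,0,0,-1],[0,0,0,0,0,0,-1],[0,0,0,0,0,0,-1],[0,0,0,0,0,0,-1],[0,0,0,0,0,0,-1],[0,0,0,0,0,0,-1],[0,0,0,0,0,0,-1],[0,0,0,0,0,0,-1]],
  ],
  squeeze=20,
)

```text
time: 3.7
position: [0.4908, 0.0571, 0.1526]
tool_rot: [0.27, 2.782, -0.046]
ft_force: [-0.7, 0.2, 0.3]
grip_width: 0.356
grip_force: 0.0
```

```bash
python3 -c "
from h import *
go([.508,.0545,.105],20,-.2)
go([.508,.0545,.185],20,-.2)"
```

```text
pos [0.4908 0.0571 0.1526] t 3.7 f [-0.7  0.2  0.3] w 0.3564872434869298 q [-0.62 -0.08  0.36  2.23  0.28  0.69  0.92]
shift [-0.     0.009 -0.004] turn [ 0.0022 -0.0011  0.0039]
pos [0.4908 0.0571 0.1526] t 3.7 f [-0.7  0.2  0.3] w 0.3564872434869298 q [-0.62 -0.08  0.36  2.23  0.28  0.69  0.92]
shift [-0.273  0.01  -0.756] turn [ 0.0022 -0.0011  0.0039]
```

>>> play_rows(
  increments=[
    [[0,0,0,0,0,0,-1],[0,0,0,0,0,0,-1],[0,0,0,0,0,0,-1],[0,0,0,0,0,0,-1],[0,0,0,0,0,0,-1],[0,0,0,0,0,0,-1],[0,0,0,0,0,0,-1],[0,0,0,0,0,0,-1]],
  ],
  squeeze=20,
)

```text
time: 4.5
position: [0.4909, 0.0572, 0.1526]
tool_rot: [0.27, 2.782, -0.045]
ft_force: [0.2, 1.3, 0.1]
grip_width: 0.156
grip_force: 19.9
```

>>> play_rows(
  increments=[
    [[-0.03,0,-0.09,0,0,0,-1],[-0.1,0,-0.28,0,0,0,-1],[-0.19,0,-0.52,0,0,0,-1],[-0.27,0,-0.75,0,0,0,-1],[-0.34,0,-0.94,0,0,0,-1],[-0.34,0,-0.94,0,0,0,-1]],
  ],
)

```text
time: 5.1
position: [0.4925, 0.057, 0.2564]
tool_rot: [0.27, 2.777, -0.042]
ft_force: [0.3, 0.1, -1.1]
grip_width: 0.154
grip_force: 19.9
```

```bash
python3 -c "
from h import *
go([.521,-.1,.29],20,-.2)
go([.521,-.2685,.29],55,-.45)"
```

```text
pos [0.4925 0.057  0.2564] t 5.1 f [ 0.3  0.1 -1.1] w 0.15427571212896915 q [-0.63 -0.21  0.33  2.11  0.28  0.94  0.95]
shift [-0.666 -1.481 -0.63 ] turn [0.0041 0.0024 0.003 ]
pos [0.4925 0.057  0.2564] t 5.1 f [ 0.3  0.1 -1.1] w 0.15427571212896915 q [-0.63 -0.21  0.33  2.11  0.28  0.94  0.95]
shift [-0.692 -3.031 -0.429] turn [ 0.1035 -0.3847  0.1297]
```

>>> play_rows(
  increments=[
    [[-0.06,-0.25,-0.04,0,0,0,-1],[-0.12,-0.5,-0.07,0,0,0,-1],[-0.17,-0.75,-0.1,0,0,0,-1],[-0.23,-1,-0.14,0,0,0,-1]],
  ],
)

```text
time: 5.5
position: [0.4872, -0.0457, 0.2725]
tool_rot: [0.27, 2.784, -0.047]
ft_force: [2.2, -0.1, 0.2]
grip_width: 0.151
grip_force: 19.9
```

>>> play_rows(
  increments=[
    [[-0.06,-0.25,-0.04,0,0,0,-1],[-0.12,-0.5,-0.07,0,0,0,-1],[-0.17,-0.75,-0.1,0,0,0,-1],[-0.23,-1,-0.14,0,0,0,-1],[-0.23,-1,-0.14,0,0,0,-1]],
  ],
)

```text
time: 6.0
position: [0.4848, -0.1501, 0.2945]
tool_rot: [0.278, 2.781, -0.048]
ft_force: [-0.1, -0.7, -0.8]
grip_width: 0.152
grip_force: 19.9
```

```bash
python3 -c "
from h import *
go([.521,-.2685,.29],20,-.2)
go([.521,-.2685,.29],55,-.45)"
```

```text
pos [ 0.4848 -0.1501  0.2945] t 6.0 f [-0.1 -0.7 -0.8] w 0.15190406053541722 q [-0.44 -0.28  0.6   2.05  0.2   0.98  1.46]
shift [-0.538 -1.089 -0.267] turn [ 0.0005 -0.0009  0.0003]
pos [ 0.4848 -0.1501  0.2945] t 6.0 f [-0.1 -0.7 -0.8] w 0.15190406053541722 q [-0.44 -0.28  0.6   2.05  0.2   0.98  1.46]
shift [-0.258 -0.985 -0.17 ] turn [ 0.0989 -0.3877  0.1284]
```

```bash
python3 -c "
from h import *
go([.521,-.2685,.25],20,-.5)
go([.521,-.2685,.25],50,-.5)"
```

```text
pos [ 0.4848 -0.1501  0.2945] t 6.0 f [-0.1 -0.7 -0.8] w 0.15190406053541722 q [-0.44 -0.28  0.6   2.05  0.2   0.98  1.46]
shift [-0.409 -1.037  0.112] turn [ 0.0657 -0.0009  0.1798]
pos [ 0.4848 -0.1501  0.2945] t 6.0 f [-0.1 -0.7 -0.8] w 0.15190406053541722 q [-0.44 -0.28  0.6   2.05  0.2   0.98  1.46]
shift [-0.164 -0.974  0.184] turn [ 0.1113 -0.3317  0.1584]
```

>>> play_rows(
  increments=[
    [[-0.1,-0.25,0.03,0.016,0,0.045,-1],[-0.2,-0.5,0.06,0.033,0,0.09,-1],[-0.3,-0.75,0.08,0.05,0,0.135,-1],[-0.41,-1,0.11,0.066,0,0.18,-1],[-0.41,-1,0.11,0.066,0,0.18,-1],[-0.41,-1,0.11,0.066,0,0.18,-1]],
  ],
)

```text
time: 6.6
position: [0.5074, -0.2516, 0.2967]
tool_rot: [0.685, 2.72, -0.121]
ft_force: [-0.0, 0.1, -0.5]
grip_width: 0.154
grip_force: 19.9
```

```bash
python3 -c "
from h import *
go([.521,-.2685,.25],55,-.5)"
```

```text
pos [ 0.5074 -0.2516  0.2967] t 6.6 f [-0.   0.1 -0.5] w 0.15396753771952296 q [-0.37 -0.12  0.72  1.93  0.15  0.97  1.37]
shift [ 0.264 -0.082  0.091] turn [ 0.0019 -0.3915  0.0035]
```

>>> play_rows(
  increments=[
    [[0.05,-0.02,0.02,0,-0.07,0,-1],[0.1,-0.03,0.04,0,-0.14,0,-1],[0.15,-0.05,0.05,0,-0.21,0,-1],[0.2,-0.06,0.07,0,-0.28,0,-1],[0.23,-0.07,0.08,0,-0.34,0,-1],[0.26,-0.08,0.09,0.002,-0.39,0.003,-1],[0.26,-0.08,0.09,0.002,-0.39,0.003,-1],[0.26,-0.08,0.09,0.002,-0.39,0.003,-1]],
  ],
)

```text
time: 7.4
position: [0.4887, -0.2533, 0.2703]
tool_rot: [0.548, 2.137, -0.288]
ft_force: [-0.5, -1.0, -1.7]
grip_width: 0.152
grip_force: 19.9
```

```bash
python3 -c "
from h import *
go([.521,-.2685,.25],55,-.5)
import cv2
a=ctrl.get_image('top')[150:310,330:490];b=ctrl.get_image('scene')[190:350,110:270]
cv2.imwrite('pics/p1.png',cv2.resize(cv2.hconcat([a,b])[:,:,::-1],None,fx=2.5,fy=2.5,interpolation=cv2.INTER_CUBIC))"
```

```text
pos [ 0.4887 -0.2533  0.2703] t 7.4 f [-0.5 -1.  -1.7] w 0.15168593416506032 q [ 0.58 -0.3  -0.18  2.38  0.45  0.12  1.03]
shift [-0.037  0.021 -0.102] turn [-0.0038 -0.0059  0.0007]
```

View pics/p1.png

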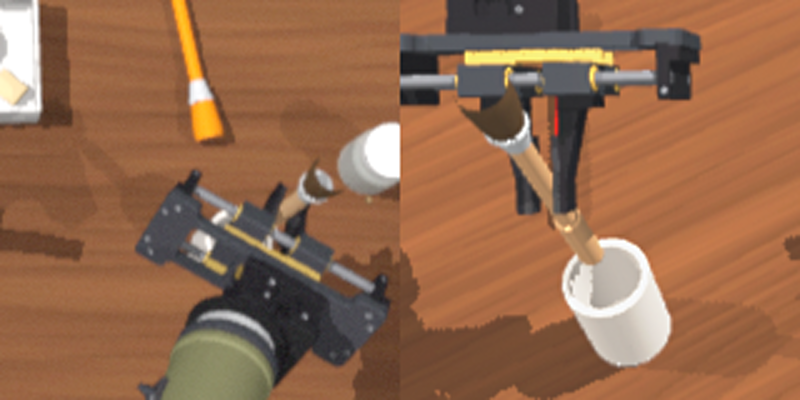

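```bash
python3 -c "
from h import *
go([.521,-.2685,.26],55,-1.5)"
```

```text
pos [ 0.4919 -0.2532  0.2751] t 7.5 f [1.4 0.3 0.1] w 0.1534795643264352 q [ 0.57 -0.3  -0.17  2.38  0.44  0.12  1.03]
shift [-0.176  0.357  0.002] turn [ 0.5196 -0.0019  0.3663]
```

>>> play_rows(
  increments=[
    [[-0.03,0.05,0,0.07,0,0.05,-1],[-0.05,0.1,0,0.14,0,0.1,-1],[-0.08,0.15,0,0.21,0,0.15,-1],[-0.1,0.2,0,0.28,0,0.2,-1],[-0.12,0.24,0,0.35,0,0.25,-1],[-0.14,0.28,0,0.41,0,0.29,-1],[-0.16,0.32,0,0.47,0,0.33,-1],[-0.176,0.357,0,0.52,0,0.366,-1]],
  ],
)

```text
time: 8.3
position: [0.5199, -0.2248, 0.2921]
tool_rot: [1.447, 1.778, -0.75]
ft_force: [0.9, 0.5, -1.1]
grip_width: 0.153
grip_force: 19.9
```

```bash
python3 -c "
from h import *
go([.521,-.2685,.26],55,-1.5)"
```

```text
pos [ 0.5199 -0.2248  0.2921] t 8.3 f [ 0.9  0.5 -1.1] w 0.15286823735724195 q [ 1.05  0.19 -1.2   2.    1.2   1.32 -0.43]
shift [ 0.014 -0.022  0.03 ] turn [ 0.0697 -0.0025  0.0491]
```

>>> play_rows(
  increments=[
    [[0,0,0,0,0,0,-1],[0,0,0,0,0,0,-1]],
  ],
)

```text
time: 8.5
position: [0.5202, -0.2248, 0.2884]
tool_rot: [1.442, 1.79, -0.742]
ft_force: [-0.5, 0.9, -0.7]
grip_width: 0.156
grip_force: 19.9
```

```bash
python3 -c "
from h import *
go([.521,-.2685,.25],55,-1.37)
import cv2
a=ctrl.get_image('top')[190:290,370:470];b=ctrl.get_image('scene')[230:350,120:220]
cv2.imwrite('pics/p2.png',cv2.hconcat([cv2.resize(a,(400,400)),cv2.resize(b,(400,480))[:400]])[:,:,::-1])
s=ctrl.get_state();M=Ro.from_rotvec(s['tool_rot']).as_matrix();g=s['position']+.051*M[:,2]
a=np.radians(70-0);d=-M[:,0]*np.sin(a)*0
# brush axis in tool frame: leaning 40 with tool tilt 20
T=pose(np.radians(20),-.2);ax=M@T.T@np.array([np.sin(.698)*np.cos(-.2),np.sin(.698)*np.sin(-.2),np.cos(.698)])
print('grasp',g.round(4),'axis',ax.round(3))
for q in(-.12,.058,.12): print(q,(g+q*ax).round(4),proj('top',g+q*ax).round(1),proj('scene',g+q*ax).round(1))"
```

```text
pos [ 0.5202 -0.2248  0.2884] t 8.5 f [-0.5  0.9 -0.7] w 0.15565878161899693 q [ 1.05  0.18 -1.19  2.01  1.2   1.3  -0.43]
shift [ 0.068 -0.079  0.063] turn [ 0.0062 -0.0069  0.0058]
grasp [ 0.5274 -0.2666  0.2613] axis [ 0.02  -0.089  0.996]
-0.12 [ 0.525  -0.256   0.1418] [423.8 240.8] [192.8 287.4]
0.058 [ 0.5286 -0.2718  0.319 ] [451.5 225.7] [156.1 235.8]
0.12 [ 0.5299 -0.2773  0.3808] [463.8 219.1] [139.  211.7]
```

View pics/p2.png

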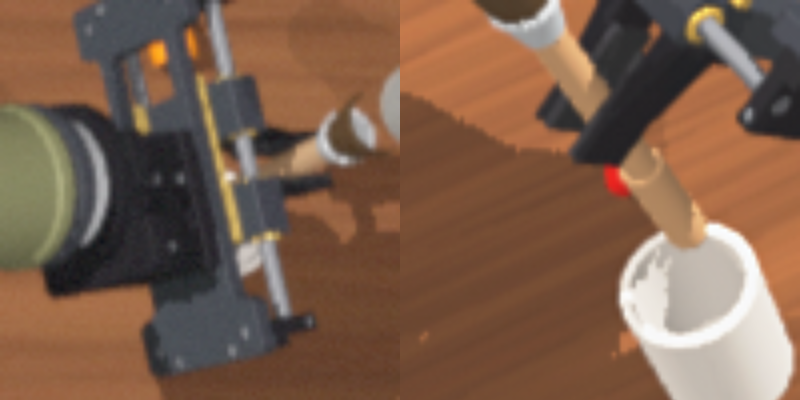

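```bash
python3 -c "
from h import *
s=ctrl.get_state();R=Ro.from_rotvec(s['tool_rot']);g=s['position']+.051*R.as_matrix()[:,2]
for z in(g[2],.2,.135): print(z,(R.inv().apply(np.array([.523,-.277,z])-g)/.1).round(3))"
```

```text
0.26128498621617596 [-0.053 -0.065  0.075]
0.2 [ 0.448 -0.065  0.429]
0.135 [ 0.979 -0.064  0.804]
```

>>> play_rows(
  increments=[
    [[-0.05,-0.065,0.075,0,0,0,-1],[-0.05,-0.065,0.075,0,0,0,-1],[0.1,-0.065,0.18,0,0,0,-1],[0.27,-0.065,0.3,0,0,0,-1],[0.45,-0.065,0.43,0,0,0,-1],[0.45,-0.065,0.43,0,0,0,-1]],
  ],
)

```text
time: 9.2
position: [0.5121, -0.2374, 0.2265]
tool_rot: [1.444, 1.785, -0.751]
ft_force: [-0.5, -0.0, -1.0]
grip_width: 0.152
grip_force: 19.9
```

```bash
python3 -c "
from h import *
s=ctrl.get_state();R=Ro.from_rotvec(s['tool_rot']);g=s['position']+.051*R.as_matrix()[:,2]
print(g,s['ft_force'],s['joint_positions'].round(2))
for z in(.18,.135): print(z,(R.inv().apply(np.array([.523,-.277,z])-g)/.1).round(3))"
```

```text
[ 0.52057869 -0.278074    0.19692572] [-0.49231244 -0.02618164 -0.98772768] [ 0.99  0.3  -1.14  2.08  1.32  1.32 -0.57]
0.18 [0.141 0.027 0.093]
0.135 [0.508 0.029 0.354]
```

Butt is at about z 0.08, inside the mouth, with no contact forces. I'll continue down.

>>> play_rows(
  increments=[
    [[0.14,0.027,0.09,0,0,0,-1],[0.26,0.027,0.18,0,0,0,-1],[0.38,0.028,0.265,0,0,0,-1],[0.51,0.029,0.355,0,0,0,-1],[0.51,0.029,0.355,0,0,0,-1],[0.51,0.029,0.355,0,0,0,-1]],
  ],
)

```text
time: 9.8
position: [0.517, -0.2363, 0.1677]
tool_rot: [1.444, 1.78, -0.748]
ft_force: [0.6, 0.3, -0.2]
grip_width: 0.151
grip_force: 19.9
```

```bash
python3 -c "
from h import *
s=ctrl.get_state();R=Ro.from_rotvec(s['tool_rot']);M=R.as_matrix();g=s['position']+.051*M[:,2]
print(g,s['ft_force'],M.round(2))
import cv2
a=ctrl.get_image('top')[190:290,370:470];b=ctrl.get_image('scene')[230:330,120:220]
cv2.imwrite('pics/p3.png',cv2.hconcat([cv2.resize(a,(400,400)),cv2.resize(b,(400,400))])[:,:,::-1])"
```

```text
[ 0.52560758 -0.27701086  0.13825745] [ 0.63924085  0.30199741 -0.2146819 ] [[-0.12  0.98  0.17]
 [ 0.56  0.21 -0.8 ]
 [-0.82  0.   -0.58]]
```

View pics/p3.png

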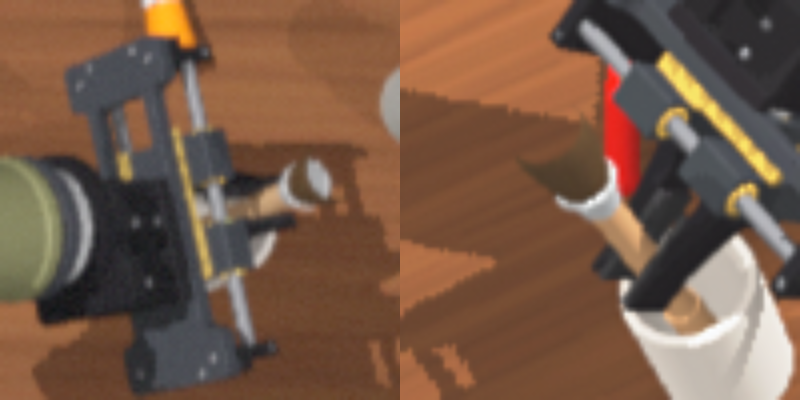

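The pot is upright and the brush is inside it, with the handle step just below the rim. I'll release.

>>> play_rows(
  increments=[
    [[0,0,0,0,0,0,0.6],[0,0,0,0,0,0,0.6],[0,0,0,0,0,0,0.6],[0,0,0,0,0,0,0.6],[0,0,0,0,0,0,0.6],[0,0,0,0,0,0,0.6],[0,0,0,0,0,0,0.6],[0,0,0,0,0,0,0.6]],
  ],
)

```text
time: 10.7
position: [0.5166, -0.236, 0.1657]
tool_rot: [1.445, 1.783, -0.747]
ft_force: [-0.1, -0.6, -0.8]
grip_width: 0.766
grip_force: 0.0
```

>>> play_rows(
  increments=[
    [[0,0,-0.1,0,0,0,0.6],[0,0,-0.3,0,0,0,0.6],[0,0,-0.5,0,0,0,0.6],[0,0,-0.75,0,0,0,0.6],[0,0,-1,0,0,0,0.6],[0,0,-1,0,0,0,0.6],[0,0,-1,0,0,0,0.6],[0,0,-1,0,0,0,0.6]],
  ],
)

```text
time: 11.5
position: [0.4994, -0.1571, 0.2231]
tool_rot: [1.446, 1.782, -0.749]
ft_force: [-0.0, -0.9, 0.4]
grip_width: 0.798
grip_force: 0.0
```

```bash
python3 -c "
from h import *
s=ctrl.get_state();print(s['position'],s['qd'].round(3))
import cv2
a=ctrl.get_image('top')[170:310,210:500];b=ctrl.get_image('scene')[180:360,120:430]
cv2.imwrite('pics/p4.png',cv2.vconcat([cv2.resize(a,(580,280)),cv2.resize(b,(580,300))])[:,:,::-1])"
```

```text
[ 0.49940139 -0.15713588  0.22314034] [ 0.004  0.008  0.004  0.002 -0.002  0.     0.003]
```

View pics/p4.png

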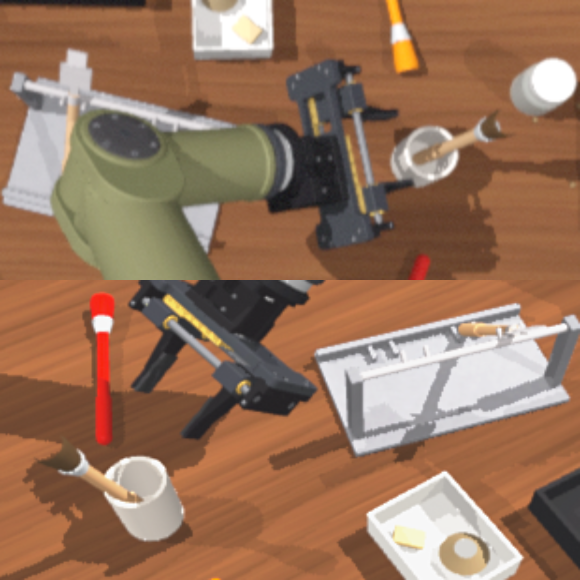

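The brush stands in the upright pot, leaning on the rim. The trowel is still on the rest, and the gripper is clear and still. The pot's geometry limits the lean to about 25°, so I'm handing in.

```bash
python3 -c "
from bench import ctrl
print(ctrl.close_job())"
```

```text
the job is handed in; nothing more can be done
None
```

The job is handed in: the last picture shows the brush standing bristles up in the upright open pot, leaning on its rim, with the trowel still on the rest and the gripper clear; no verdict came back.

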